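# Set up the breath-tester calibration train

### The arm

A 6-joint arm with a two-finger parallel gripper is mounted at the origin on the work surface. World frame = base frame: x ahead of the robot, y to its left, z up, the work surface at z = 0. Lengths are in mm, angles in rad, forces in N, time in s.
With the tool pointing down it reaches from about 400 to 825 mm from the base axis. Payload 7 kg.
Tool frame: the origin (TCP) lies at the very end of the fingers, on their centre line; the grasp point (between the pads) lies 19 mm behind it; z points along the fingers, y is the direction in which the jaws open and shut (so a half turn about z gives the same grasp; the last joint's range is limited). The gripper opens to 88 mm and grips with 3 to 60 N. Pads are 19 mm wide; open, the fingers measure 130 mm over their backs; the gripper's body (78 mm by 193 mm) begins 47 mm behind the grasp point.
Start: joints at [1.624, 0.359, 0.012, 0, -1.224, -0.288], TCP at [157.048, 656.453, 226.561] pointing down, gripper open.
Joint ranges: [-3.07, 3.07], [-1.43, 2.12], [-1.02, 1.25], [-3.03, 1.67], [-3.05, -0], [-3.03, 3.03]. Speed limits (rad/s): [2.39, 2.39, 3.01, 3.14, 3.14, 3.14].

### API

Orientations are given as a unit quaternion [x, y, z, w].
In Python, from plant import bot gives the robot as it stands. Calls block until the motion is done:
- bot.move_ptp(position, orientation): joint-space move of the TCP to a pose.
- bot.line_to(position, velocity=150, ori=None): straight line of the TCP; ori=None keeps the orientation; velocity is the mean speed in mm/s.
- bot.move_joints(angles): joint-space move.
- bot.move_gripper(opening, force=None): finger opening in mm; force is the grip in N (None keeps the last); returns when the fingers have stopped.
- bot.pause(seconds).
- bot.solve_ik(position, orientation): joint angles nearest the present ones, or None.
- bot.read_state(): the state.
- bot.camera(name): name is "scene" or "top"; returns the picture (420x560x3 uint8, red, green, blue); there is no depth.
- bot.get_calibration(name): a dict with "fx", "fy", "cx", "cy" (pixels), "view" (4x4, takes a point from world to camera coordinates). Camera axes: x right, y up, looking along -z (the intrinsics and any distortion apply to the point x, -y, -z); pixel columns grow to the right and rows downward; lengths in mm; the calibration is good to about 2 mm. A picture is of the moment at which its call begins. get_calibration takes no time and is no camera call.
A pose or a line that the arm cannot do raises bot.Unreachable and nothing moves.
- bot.close_job(): hands the job in, once; it reports no verdict.
The state is a dict: "t": time; "joint_pos": joint angles; "qvel": joint speeds; "tau": joint torques, N m; "tcp_pos": TCP position; "eef_rot": TCP orientation; "contact_force": force on the tool from outside, world axes, zero at the start; "moment": the same for the moment, N m; "width": finger opening in mm.
Only numpy, scipy, OpenCV 4.12 (cv2) and the standard library are available. Lean on these libraries where they do the work, as an engineer would, in place of code of your own. Each camera call takes 0.05 s, during which the arm holds its last target. There are 200 camera calls.

### The job

Set up the calibration train beside the pump: stand the wide glass jar centred on the mat next to the pump, the tall narrow glass bottle centred on the mat farthest along the row from the pump, and the metal filter canister centred on the mat between those two, all upright. Put the small display box upright on top of the pump, centred and squared up with it. Set the glass down, never drop it, and leave the beaker of mouthpieces where it stands.

Things in the scene. Friction and masses are not known exactly. Their poses are not given: they have to be found in the camera images.
- jar_center (a point): Centre, half-way up, of the wide glass jar: upright and round, 66 mm across up to 68 mm high, with a paper label and a black lid 60 mm across from 73 to 95 mm; 95 mm tall in all, so this point is 47.5 mm above its underside. About 0.35 kg. z is up its axis. It starts upright on the desk, in a left-right row of five things (jar, bottle, filter, display box, beaker, in any order) on the robot's side of the mats, neighbours at least 105 mm apart in y.
- bottle_center (a point): Centre, half-way up, of the tall narrow glass bottle: upright and round, 50 mm across up to 85 mm high, then tapering to a black cap 32 mm across from 103 to 125 mm; 125 mm tall, so this point is 62.5 mm above its underside. About 0.25 kg. z is up its axis. It starts upright on the desk, in a left-right row of five things (jar, bottle, filter, display box, beaker, in any order) on the robot's side of the mats, neighbours at least 105 mm apart in y.
- filter_center (a point): Centre, half-way up its body, of the metal filter canister: an upright plain aluminium cylinder 44 mm across and 70 mm tall with a small brass nipple on top (to 85 mm); this point is 35 mm above its underside. About 0.22 kg. z is up its axis. It starts upright on the desk, in a left-right row of five things (jar, bottle, filter, display box, beaker, in any order) on the robot's side of the mats, neighbours at least 105 mm apart in y.
- display_center (a point): Centre of the small display box: an aluminium box 56 mm (its x) by 80 mm (its y) by 50 mm tall, a dark screen on its -x face; this point is 25 mm above its underside. About 0.35 kg. It is turned up to 0.4 rad either way. It starts upright on the desk, in a left-right row of five things (jar, bottle, filter, display box, beaker, in any order) on the robot's side of the mats, neighbours at least 105 mm apart in y.
- mat_a: One of three identical thin round white mats, 84 mm across, 3 mm thick, fixed on the desk in a loose row along y (left-right), at least 95 mm apart in y, the middle one within 20 mm of y = 0. At one end of the row is the pump, at the other a black printer (110 by 100 mm, 106 mm tall); which end, and which mat has which name, varies. Origin: centre of its underside, at z = 0.
- mat_b: One of three identical thin round white mats, 84 mm across, 3 mm thick, fixed on the desk in a loose row along y (left-right), at least 95 mm apart in y, the middle one within 20 mm of y = 0. At one end of the row is the pump, at the other a black printer (110 by 100 mm, 106 mm tall); which end, and which mat has which name, varies. Origin: centre of its underside, at z = 0.
- mat_c: One of three identical thin round white mats, 84 mm across, 3 mm thick, fixed on the desk in a loose row along y (left-right), at least 95 mm apart in y, the middle one within 20 mm of y = 0. At one end of the row is the pump, at the other a black printer (110 by 100 mm, 106 mm tall); which end, and which mat has which name, varies. Origin: centre of its underside, at z = 0.
- pump: The pump: a low pale grey box fixed on the desk, 90 mm (its x) by 120 mm (its y), with a bare flat top 60 mm above the desk; two brass nozzles and a black knob on its -x face. It stands at the left or the right end of the row of mats, turned up to 0.3 rad. Origin: centre of the underside, on the desk. Squared up: the box's long side (y) along the pump's long side (y), either way round.
- beaker_center (a point): Centre, half-way up, of the loose glass beaker of white mouthpieces, 60 mm across and 70 mm tall, mouthpieces standing out to 90 mm; 35 mm above its underside. Not to be moved. It stands anywhere in the row of five things.
Mind the look-alikes: they are no part of the job. Leave any red look-alike of the part that bears filter_center alone. Leave any brown look-alike of the part that bears display_center alone.

How it is judged (in metres and radians):
At the end, for the whole second after the job is handed in: Jar on the mat next to the pump, filter on the middle mat, bottle on the farthest: each centred within 15 mm, upright within 0.1 rad, resting on its mat; display box resting upright on the pump, centred within 12 mm, long sides parallel within 0.2 rad; all at rest and released ((horizontal distance between jar_center and mat_a below 0.015 m or horizontal distance between jar_center and mat_b below 0.015 m or horizontal distance between jar_center and mat_c below 0.015 m) and (horizontal distance between bottle_center and mat_a below 0.015 m or horizontal distance between bottle_center and mat_b below 0.015 m or horizontal distance between bottle_center and mat_c below 0.015 m) and (horizontal distance between filter_center and mat_a below 0.015 m or horizontal distance between filter_center and mat_b below 0.015 m or horizontal distance between filter_center and mat_c below 0.015 m) and ((world y of pump above 0 m and world y of jar_center above 0.07 m and world y of bottle_center below -0.07 m) or (world y of pump below 0 m and world y of jar_center below -0.07 m and world y of bottle_center above 0.07 m)) and world y of filter_center between -0.07 and 0.07 m and height (world z) of jar_center between 0.0455 and 0.0555 m and angle between each of jar_center, bottle_center, filter_center, display_center's own z axis and vertical below 0.1 rad and height (world z) of bottle_center between 0.0605 and 0.0705 m and height (world z) of filter_center between 0.033 and 0.043 m and horizontal distance between display_center and pump below 0.012 m and height (world z) of display_center between 0.08 and 0.09 m and angle between the y axis of display_center and the y axis of pump, either way round below 0.2 rad and linear speed of each of jar, bottle, filter, display below 0.02 m/s and angular speed of each of jar, bottle, filter, display below 0.2 rad/s); the robot touches nothing.
It fails at once if the beaker is shifted by more than 20 mm or tipped (distance of beaker_center from where it was at the start of the episode above 0.02 m or angle between beaker_center's own z axis and vertical above 0.35 rad).
It fails at once if the jar or the bottle is dropped: it falls free, touched by nothing, from more than about 20 mm up ((height (world z) of jar_center above 0.0655 m and contact force between jar and anything else below 0.02 N) or (height (world z) of bottle_center above 0.0805 m and contact force between bottle and anything else below 0.02 N)).
It also fails if it takes over 128 s, if anything falls off the work surface, if the arm or the gripper's body presses on something with over 40 N, if the wrist force passes 120 N, or if a joint passes its speed limit or range.

## Working session

There is one attempt and no reset: what is moved stays moved. The work goes in short steps, each a Python script; the robot and the scene stay as the last script left them, time stands still between calls to the robot, and variables do not carry over. Pictures are saved under pics/ and viewed, about 12 in all and at most 16, crops included, and the job is handed in when it is done.

```bash
ls; mkdir -p pics; python3 - <<'E'
from plant import bot
import cv2
for n in("scene","top"):
    im=bot.camera(n); cv2.imwrite(f"pics/{n}0.png",im[:,:,::-1]); print(n,bot.get_calibration(n))
print(bot.read_state())
E
```

```text
pics
scene {'fx': 454.8917773576853, 'fy': 454.8917773576853, 'cx': 273.1185262825694, 'cy': 214.0813140710708, 'view': array([[ 7.63717566e-01,  6.45365889e-01, -1.54385364e-02,
        -3.75494545e+02],
       [-5.00559210e-01,  6.07118276e-01,  6.17128735e-01,
         2.09487844e+02],
       [ 4.07646852e-01, -4.63584154e-01,  7.86710732e-01,
        -1.20122858e+03],
       [ 0.00000000e+00,  0.00000000e+00,  0.00000000e+00,
         1.00000000e+00]])}
top {'fx': 498.596378405576, 'fy': 498.596378405576, 'cx': 286.40178364117736, 'cy': 206.25086745232483, 'view': array([[ 4.61486410e-03, -9.99892641e-01,  1.39071873e-02,
        -5.64317504e+00],
       [ 9.98873422e-01,  5.26610666e-03,  4.71609525e-02,
        -5.02775070e+02],
       [-4.72291261e-02,  1.36738783e-02,  9.98790486e-01,
        -9.58067984e+02],
       [ 0.00000000e+00,  0.00000000e+00,  0.00000000e+00,
         1.00000000e+00]])}
{'t': 0.1, 'joint_pos': array([ 1.62410218e+00,  3.59312475e-01,  1.11809398e-02, -3.05462012e-04,
       -1.22407182e+00, -2.88134754e-01]), 'qvel': array([-0.00053562, -0.00098052,  0.00169197,  0.00273561,  0.00096175,
        0.00027453]), 'tau': array([-1.05126692e-03, -5.84159374e+01,  2.93751580e+01,  7.01555014e+00,
        1.01749896e-02, -4.35217908e-05]), 'tcp_pos': array([156.95834253, 656.07332436, 225.73197611]), 'eef_rot': array([ 9.93108490e-01, -1.17196466e-01, -2.19964601e-05,  7.17683640e-04]), 'contact_force': array([-0.31769   , -0.48933367,  0.29169287]), 'moment': array([-0.05203652,  0.01390536,  0.01507298]), 'width': 87.92874866714749}
```

View pics/scene0.png

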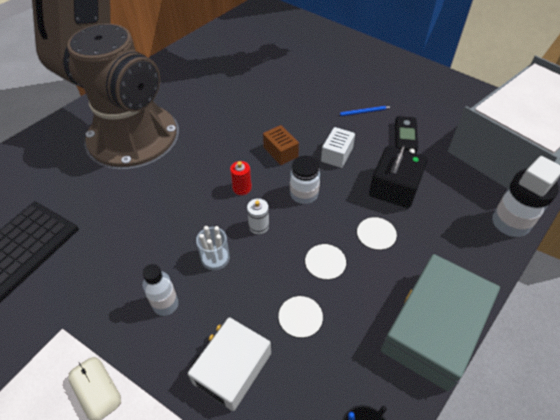

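View pics/top0.png

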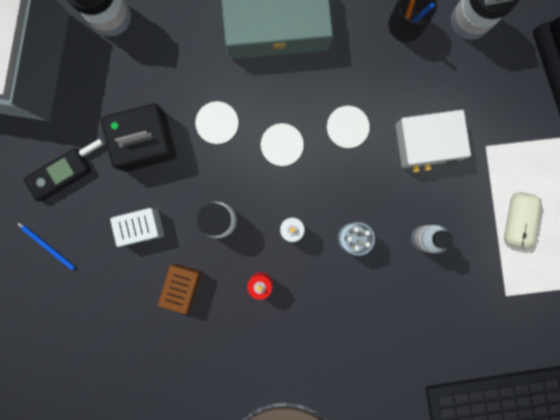

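Candidates in the top view:
- Jar: (217,219). The big jar at (490,10) is behind the row, so it's not the one.
- Filter: silver at (292,230). The red one at (260,287) is the look-alike.
- Display: pale box at (137,227). The brown one at (180,288) is the look-alike, and the phone is at (57,174).
- Bottle: (432,239).
- Beaker: (357,239).
- Pump: (433,138), right end, so -y.
- Mats: (348,127) for the jar, (282,144) for the filter and (217,122) for the bottle.

Next is one close crop to check these choices.

```bash
cat > h.py <<'E'
import numpy as np, cv2
from plant import bot
def ray(cam,u,v,z):
    c=bot.get_calibration(cam); V=c["view"]; R,t=V[:3,:3],V[:3,3]
    d=R.T@np.array([(u-c["cx"])/c["fx"],-(v-c["cy"])/c["fy"],-1]); o=-R.T@t
    return (o+d*(z-o[2])/d[2])[:2]
def proj(cam,p):
    c=bot.get_calibration(cam); q=c["view"][:3,:3]@np.array(p,float)+c["view"][:3,3]
    return np.array([c["cx"]+c["fx"]*q[0]/-q[2], c["cy"]-c["fy"]*q[1]/-q[2]])
E
python3 - <<'E'
from h import *
im=cv2.imread("pics/top0.png")
g=np.clip(im.astype(float)*1.5,0,255).astype(np.uint8)
r=lambda x:cv2.resize(g[195:265,x:x+180],None,fx=4,fy=4,interpolation=cv2.INTER_CUBIC)
cv2.imwrite("pics/row.png",np.vstack([r(100),r(280)]))
gray=im.min(2)
_,th=cv2.threshold(gray,110,255,0)
n,l,s,c=cv2.connectedComponentsWithStats(th)
for i in range(1,n):
    if 150<s[i,4]<6000 and 95<c[i][1]<260: print(s[i],c[i],"z3:",ray("top",*c[i],3))
# pump top
_,th=cv2.threshold(gray,170,255,0)
r=cv2.resize(g[95:185,385:485],None,fx=6,fy=6,interpolation=cv2.INTER_CUBIC); cv2.imwrite("pics/pump.png",r)
sc=cv2.imread("pics/scene0.png"); gs=sc.min(2)
_,th=cv2.threshold(gs,130,255,0)
n,l,s,c=cv2.connectedComponentsWithStats(th)
for i in range(1,n):
    if 700<s[i,4]<2500 : print("scene",s[i],c[i],"z3:",ray("scene",*c[i],3))
E
```

```text
[ 195  101   44   44 1532] [216.41579634 122.21671018] z3: [668.65095718 135.73066554]
[ 326  105   44   44 1525] [347.66295082 126.3652459 ] z3: [ 662.33863668 -123.9569337 ]
[ 396  109   75   58 3432] [432.95075758 137.45775058] z3: [ 641.40962049 -293.47388084]
[ 260  122   44   45 1541] [281.58403634 144.17131733] z3: [625.88644295   6.80088068]
[ 79 139  23  17 173] [ 90.0982659 147.       ] z3: [617.65479363 382.73805257]
[ 49 161  22  19 231] [ 59.92207792 169.97835498] z3: [571.96632543 440.44668336]
[ 110  208   49   39 1376] [133.78997093 226.76744186] z3: [461.57226415 294.33192532]
[280 217  25  25 489] [291.78936605 229.16973415] z3: [458.31849231 -14.04387918]
[339 223  35  32 814] [355.80589681 238.32309582] z3: [ 440.96845238 -139.69136924]
[415 225  28  27 489] [426.73824131 237.11247444] z3: [ 443.95463593 -279.37686348]
scene [ 357  217   40   33 1013] [376.45705824 232.89141165] z3: [670.1579887  137.05674968]
scene [ 305  244   41   35 1147] [325.1761116  261.13077594] z3: [627.12544911   7.65822783]
scene [ 278  296   45   41 1458] [300.24005487 316.22222222] z3: [ 663.74646881 -123.07602617]
```

View pics/row.png

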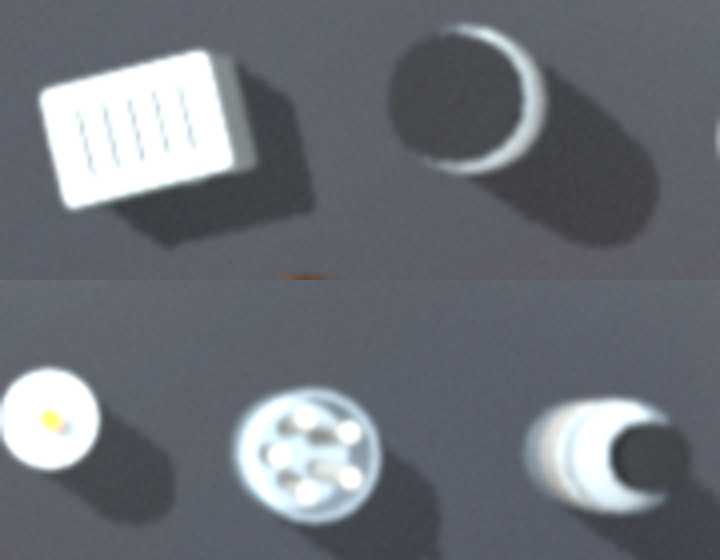

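View pics/pump.png

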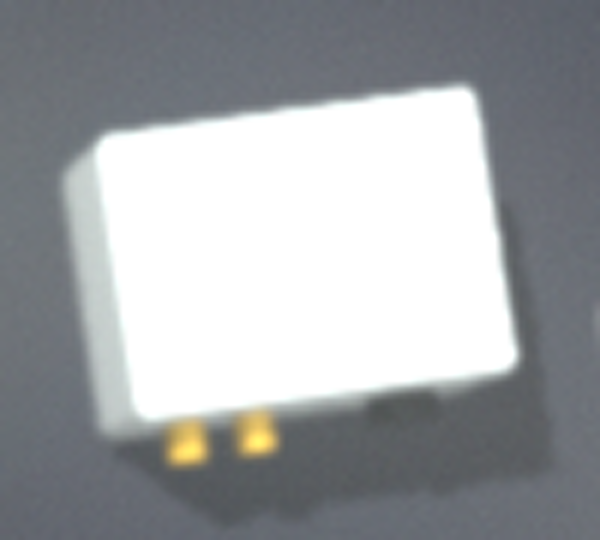

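Row crop: the pale box is at top-left with vents on top, the jar lid is centred at crop (456,96), the silver filter with brass nipple at (50,418), the beaker at (308,455) and the bottle cap at (651,455). The choices hold. The pump's top corners are clear. Now I'll compute poses and cross-check them in the scene camera.

```bash
python3 - <<'E'
from h import *
def px(x,y,s,ox,oy): return (x+.5)/s-.5+ox,(y+.5)/s-.5+oy
def rect(P,s,ox,oy,z):
    Q=np.array([ray("top",*px(*p,s,ox,oy),z) for p in P]); (c,wh,a)=cv2.minAreaRect(Q.astype(np.float32))
    d=(Q[0]+Q[3]-Q[1]-Q[2]); e=np.linalg.norm
    print("rect c",Q.mean(0),"yaw",np.arctan2(-d[0],d[1]),"len",e(Q[0]-Q[1]),e(Q[2]-Q[3]),e(Q[1]-Q[2]),e(Q[0]-Q[3])); return Q
D=rect([(40,92),(210,50),(238,165),(70,210)],4,100,195,50)
P=rect([(100,133),(475,87),(518,368),(140,418)],6,385,95,60)
J=ray("top",*px(456,96,4,100,195),95); F=ray("top",*px(50,138,4,280,195),70); B=ray("top",*px(651,175,4,280,195),125)
print(J,F,B)
im=cv2.imread("pics/scene0.png"); s=3
im=cv2.resize(im[120:412,140:405],None,fx=s,fy=s,interpolation=cv2.INTER_CUBIC)
def dr(pts,col):
    q=np.array([(proj("scene",p)-[140,120]+.5)*s-.5 for p in pts]).round().astype(int); cv2.polylines(im,[q],True,col,1)
a=np.linspace(0,2*np.pi,40)
def circ(c,r,z): dr([(c[0]+r*np.cos(t),c[1]+r*np.sin(t),z) for t in a],(0,255,0))
circ(J,30,95);circ(J,33,0);circ(F,22,70);circ(F,22,0);circ(B,16,125);circ(B,25,0)
for Q,z in((D,50),(P,60)): dr([(*q,z) for q in Q],(0,0,255)); dr([(*q,0) for q in Q],(0,0,255))
cv2.imwrite("pics/ov.png",cv2.resize(im,None,fx=.68,fy=.68,interpolation=cv2.INTER_AREA))
E
```

```text
rect c [461.08795103 279.31573835] yaw 0.2582890494441087 len 80.82536998983676 80.05619879318641 55.1482709589547 56.61215218457663
rect c [ 632.60825414 -281.4983777 ] yaw 0.13417994647842257 len 118.69798962168252 119.29519255476151 89.12996008600642 90.02572514944798
[476.22540657 126.91205295] [458.31157279 -13.00132464] [ 443.53146349 -270.24732924]
```

View pics/ov.png

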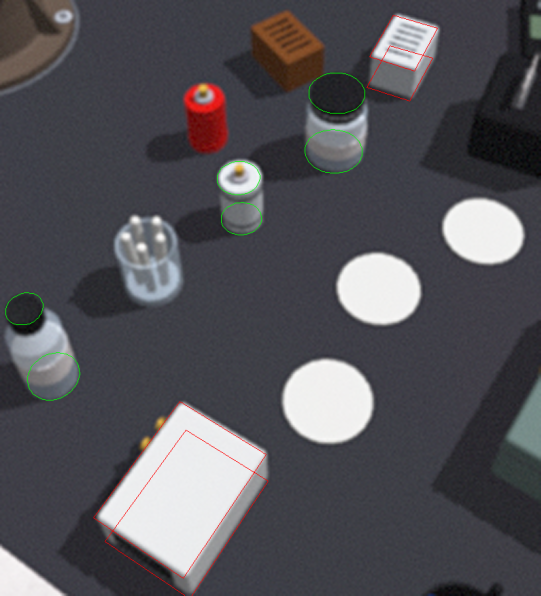

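The overlay fits both cameras to about 1–2 mm. I'll start with the bottle and also check how far the printer is from the display box.

```bash
cat >> h.py <<'E'
def q(phi): return [np.cos(phi/2),np.sin(phi/2),0,0]
def fz(): return np.mean([(bot.pause(.02),bot.read_state()["contact_force"][2])[1] for _ in range(5)])
def pick(xy,z,phi,op,grip,lift):
    bot.move_gripper(op); bot.move_ptp([*xy,z+lift],q(phi)); bot.line_to([*xy,z+25],200)
    bot.line_to([*xy,z],60); bot.move_gripper(0,grip); s=bot.read_state()
    print("grasp",s["width"].round(1),s["tcp_pos"].round(1)); zg=s["tcp_pos"][2]
    bot.line_to([*xy,z+15],40); bot.line_to([*xy,z+lift],200)
    s=bot.read_state(); print("lifted w",s["width"].round(1),"F",s["contact_force"].round(1)); return zg
def place(xy,z,phi,op,lift,h,zg,up):
    # z: commanded grasp z; h: support height; zg: actual TCP z at grasp
    bot.move_ptp([*xy,z+lift],q(phi)); bot.line_to([*xy,z+h+15],200); bot.line_to([*xy,z+h+4],40)
    bot.pause(.2); f0=fz(); k=4
    while k>-3:
        k-=.5; bot.line_to([*xy,z+h+k],15); f=fz()
        if abs(f-f0)>2.5: break
    s=bot.read_state(); print("contact k",k,"dF",f-f0,"bottom-h",s["tcp_pos"][2]-zg-h,"tcp",s["tcp_pos"].round(1))
    bot.pause(.2); bot.move_gripper(op); bot.pause(.2); bot.line_to([*xy,z+h+15],50); bot.line_to([*xy,z+h+up],200)
    print("t",bot.read_state()["t"])
MA,MM,MP=(669.4,136.4),(626.5,7.2),(663,-123.5)
J,F,B=(476.2,126.9),(458.3,-13.),(443.5,-270.2)
D,P=((461.1,279.3),.258),((632.6,-281.5),.134)
E
python3 - <<'E'
from h import *
for p in ((108,168),(173,158),(113,150),(168,140)): print([ray("top",*p,z).round() for z in (0,106)])
for (x,z) in ((D,14),(P,74)):
  for sg in(1,-1):
    print(sg,bot.solve_ik([*x[0],z],q(x[1]+sg*np.pi/2)),bot.solve_ik([*x[0],z],q(x[1]-.0)))
zg=pick(B,105,-.3,60,25,130)
place(MA,105,-.1,60,130,3,zg,60)
im=bot.camera("top")[:,:,::-1]; a=cv2.resize(im[85:185,90:250],None,fx=4,fy=4,interpolation=cv2.INTER_CUBIC)
cv2.imwrite("pics/b1.png",a)
E
```

```text
[array([577., 348.]), array([564., 311.])]
[array([597., 221.]), array([582., 198.])]
[array([613., 339.]), array([596., 303.])]
[array([633., 231.]), array([614., 207.])]
1 [ 0.90836997  0.37456391 -0.53766924  0.         -0.65856318  2.49122268] [ 9.08369970e-01  3.74563910e-01 -5.37669241e-01  4.44089210e-16
 -6.58563177e-01  9.20426357e-01]
-1 [ 0.90836997  0.37456391 -0.53766924  0.         -0.65856318 -0.65036997] [ 9.08369970e-01  3.74563910e-01 -5.37669241e-01  4.44089210e-16
 -6.58563177e-01  9.20426357e-01]
1 [-0.13800275  0.50466127 -0.12596625  0.         -0.94016881 -2.8695899 ] [-0.13800275  0.50466127 -0.12596625  0.         -0.94016881  1.84279908]
-1 [-0.13800275  0.50466127 -0.12596625  0.         -0.94016881  0.27200275] [-0.13800275  0.50466127 -0.12596625  0.         -0.94016881  1.84279908]Traceback (most recent call last):
  File "<stdin>", line 6, in <module>
  File "h.py", line 15, in pick
    print("grasp",s["width"].round(1),s["tcp_pos"].round(1)); zg=s["tcp_pos"][2]
                  ^^^^^^^^^^^^^^^^
AttributeError: 'float' object has no attribute 'round'
```

```bash
sed -i 's/s\["width"\].round(1)/round(float(s["width"]),1)/g' h.py; python3 - <<'E'
from h import *
s=bot.read_state(); print(s["width"],s["tcp_pos"].round(1),s["contact_force"].round(1)); zg=s["tcp_pos"][2]
bot.line_to([*B,120],40); bot.line_to([*B,235],200)
s=bot.read_state(); print("lifted",s["width"],s["contact_force"].round(1),s["t"])
place(MA,105,-.1,60,130,3,zg,60)
im=bot.camera("scene")[:,:,::-1]; cv2.imwrite("pics/b1.png",im)
E
```

```text
31.318836952031727 [ 443.5 -270.4  105.2] [ 0.4 -1.6  1.5]
lifted 31.313642484231103 [ 0.2  0.4 -4.2] 7.2583
contact k -0.5 dF 6.659446911521106 bottom-h 0.0029553035012952478 tcp [669.8 136.4 108.2]
t 15.3167
```

View pics/b1.png

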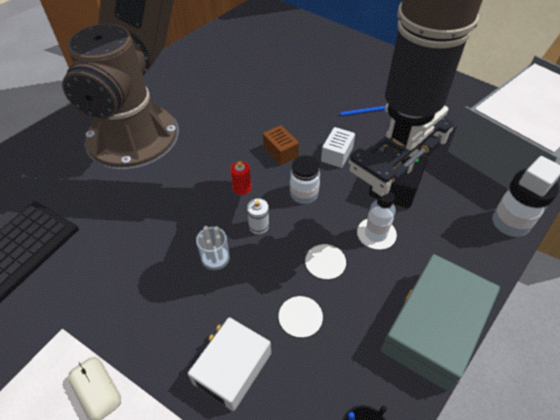

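The bottle stands on the left mat. Next are the filter and the jar, with the jaws along x so the gripper body stays clear of the bottle and pump.

```bash
python3 - <<'E'
from h import *
H=-np.pi/2
bot.line_to([580,60,240],250)
zg=pick(F,40,H,76,25,120); place(MM,40,H,76,120,3,zg,120)
zg=pick(J,36,H,87,25,150); place(MP,36,H,87,150,3,zg,150)
bot.line_to([500,0,260],300)
cv2.imwrite("pics/s2.png",bot.camera("scene")[:,:,::-1])
E
```

```text
grasp 44.0 [458.2 -13.1  40.1]
lifted w 43.7 F [-0.1 -0.2 -3.5]
contact k -0.5 dF 8.605650375733415 bottom-h 0.017794248184316075 tcp [626.6   7.2  43.1]
t 28.3083
grasp 65.0 [476.  126.8  36.2]
lifted w 64.9 F [-0.6 -0.3 -2.9]
contact k 0.0 dF 3.034485804561992 bottom-h 0.12809497172564477 tcp [ 663.1 -123.5   39.3]
t 40.4333
```

View pics/s2.png

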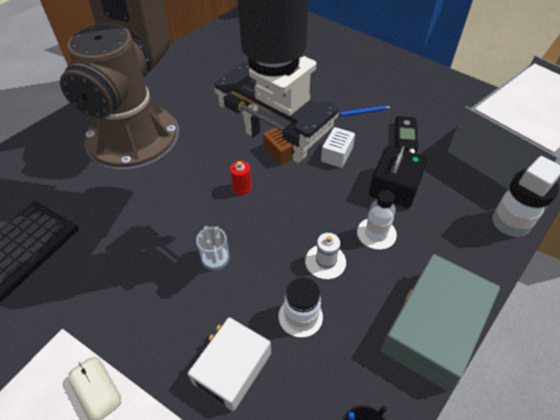

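The bottle, filter and jar all look centred on their mats. The display is next.

```bash
python3 - <<'E'
from h import *
h=np.pi/2
zg=pick(D[0],14,D[1]-h,84,30,170); place(P[0],14,P[1]-h,76,170,60,zg,120)
bot.move_ptp([430,250,300],q(-h))
im=bot.camera("top")[:,:,::-1]; np.save("pics/top.npy",im)
a=cv2.resize(im[90:190,190:490],None,fx=2.6,fy=2.6,interpolation=cv2.INTER_CUBIC)
im=bot.camera("scene")[:,:,::-1]
b=cv2.resize(im[170:410,170:430],None,fx=3,fy=3,interpolation=cv2.INTER_CUBIC)
def dr(I,cam,s,o,pts,col):
    qq=np.array([(proj(cam,p)-o+.5)*s-.5 for p in pts]).round().astype(int); cv2.polylines(I,[qq],True,col,1)
t=np.linspace(0,2*np.pi,40)
for I,cam,s,o in((a,"top",2.6,[190,90]),(b,"scene",3,[170,170])):
    for c,r,z in((MA,16,128),(MM,22,73),(MP,30,98),(MA,25,3),(MM,22,3),(MP,33,3)):
        dr(I,cam,s,o,[(c[0]+r*np.cos(k),c[1]+r*np.sin(k),z) for k in t],(0,255,0))
    R=np.array([[np.cos(P[1]),-np.sin(P[1])],[np.sin(P[1]),np.cos(P[1])]])
    for w,l,z in((28,40,110),(45,60,60)):
        dr(I,cam,s,o,[(*(np.array(P[0])+R@[x*w,y*l]),z) for x,y in((1,1),(1,-1),(-1,-1),(-1,1))],(0,0,255))
cv2.imwrite("pics/f_top.png",a); cv2.imwrite("pics/f_scene.png",cv2.resize(b,None,fx=.83,fy=.83,interpolation=cv2.INTER_AREA))
E
```

```text
grasp 55.9 [461.1 279.4  14.2]
lifted w 56.1 F [ 0.1 -0.  -4.1]
contact k -0.5 dF 9.109737440069516 bottom-h 0.038796727659104135 tcp [ 632.7 -281.6   74.2]
t 54.85
```

View pics/f_top.png

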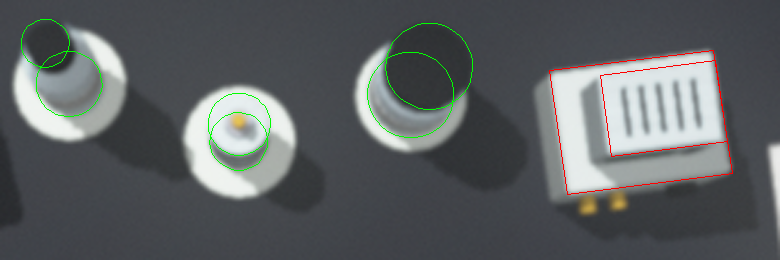

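View pics/f_scene.png

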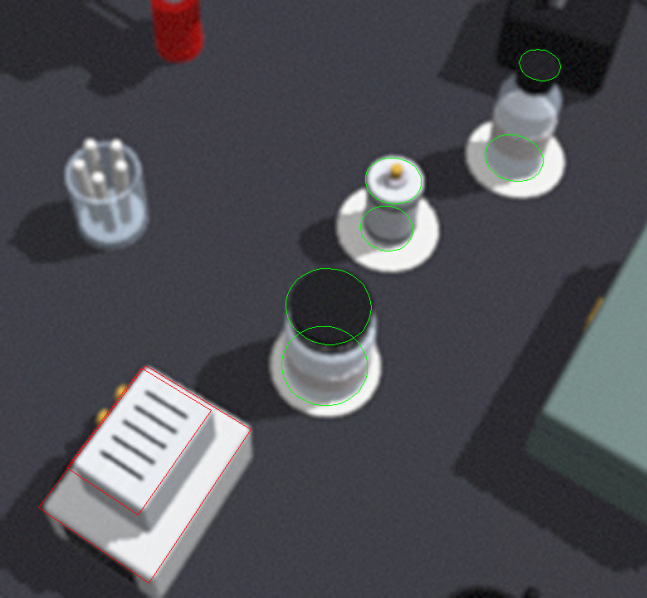

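The overlays show all four objects within a few mm of target in both views, upright and released. The beaker hasn't moved, so I'm handing the job in.

```bash
python3 -c "
from plant import bot
bot.pause(.5); print(bot.read_state()['t'], bot.close_job())"
```

```text
the job is handed in; nothing more can be done
57.525 None
```

The job is handed in at 57.5 s of the 128 s allowed. The interface gives no verdict, so I only have my own checks to go on.

- **Placed:** the pump is at the right-hand (-y) end of the row. The jar stands on the mat next to it, the filter on the middle mat and the bottle on the far mat by the printer. The display box is on top of the pump, squared up with it. The jar and bottle were lowered until they touched the mat before I let go.
- **Last checks:** overlays in both camera views showed all four upright, released and within about 2–4 mm of target. The largest offset was the bottle cap in the top view, at roughly 3 mm. At each release the height matched its support to about 0.1 mm. I saw no movement of the beaker or the red and brown look-alikes, though the final views cover the beaker and the red one only in the scene camera and leave out the brown one.
- **Problems:** one script stopped on a print error just after gripping the bottle, which was still standing on the desk. I carried on from there with no harm done. No check failed or disagreed.

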